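Display unit into the corner of a sloping console plate

ROBOT

A 6-joint arm with a two-finger parallel gripper is mounted at the origin on the work surface. World frame = base frame: x ahead of the robot, y to its left, z up, the work surface at z = 0. Lengths are in m, angles in rad, forces in N, time in s.
With the tool pointing down it reaches from about 0.35 to 0.975 m from the base axis. Payload 4.9 kg.
Tool frame: the origin (TCP) lies at the very end of the fingers, on their centre line; the grasp point (between the pads) lies 19 mm behind it; z points along the fingers, y is the line along which they close (so a half turn about z gives the same grasp; the last joint's range is limited). The gripper opens to 85 mm and grips with 20 to 120 N. Pads are 22 mm wide; open, the fingers measure 114 mm over their backs; the gripper's body (76 mm by 85 mm) begins 54 mm behind the grasp point. The pads swing forward as they close: fully open they stand 13 mm farther back than shut.
Start: joints at [1.172, 0.053, 1.613, -0, 1.476, -0.119], TCP at [0.173, 0.601, 0.231] pointing down, gripper open.
Joint ranges: [-3.01, 3.01], [-1.01, 2.22], [0.06, 2.58], [-1.02, 4.17], [0.09, 2.62], [-3.14, 3.14]. Speed limits (rad/s): [2.57, 2.57, 3.14, 3.14, 3.14, 3.14].

INTERFACE

Orientations are given as a unit quaternion [w, x, y, z].
In Python, from plant import monitor, vision, manip gives the robot as it stands. The module is installed in compiled form; this text tells all that it offers.
- The arm moves only by the tool arm_command, never from a script. Its argument "rows" is a list of rows, each a list of 3 entries, a list of its own where there are three numbers: the finger opening in mm, from 0 to 85.4, then the shift along the world's x, y, z in units of 30 cm (1.0 is 30 cm), then the turn, a rotation vector about the world's x, y, z in units of pi/2 rad (1.0 is pi/2 rad). In form: [[claw, [x, y, z], [wx, wy, wz]], ...]. A call has 1 to 12 rows; each row is the pose to reach, as a shift and turn from the pose commanded when the call began; what a row does not reach only later rows make up. A row lasts 1/12 s, in which the tool goes at most 41.7 mm and 7.16 degrees, less where a joint would pass 70% of its speed; a pose out of reach is approached as far as the arm can. A call with a number of a shift or a turn outside -1 to 1 is refused whole. A call with a gripper value outside its range is refused whole. The fingers move at their own pace and stop on an object; the grip force is fixed at half the most. Time passes only in rows, so rows that repeat a pose let the fingers close. It gives the time, the measured TCP pose, the force, the opening and the grip force at its end, in the units of the state.
- monitor.state(): the state, without advancing time (a new reading comes with each control period).
- vision.grab_frame(name): name is "scene" or "top" or "wrist"; returns a dict with "color" (400x640x3 uint8, red, green, blue), "z_map" (400x640 float32, m along the optical axis (not along the pixel's ray), 0 where there is no reading), "mtx" (3x3 intrinsics, pixels), "k1" (the pictures are not rectified: a ray, as slopes to the right and down, at radius r is drawn at 1 + k1 r^2 times it, then the intrinsics apply), "R" (3x3) and "t" (3): a world point X has camera coordinates R X + t. Camera axes: x right, y down, z forward; pixel columns grow to the right and rows downward; lengths in m; the calibration is good to about 2 mm. A picture is of the moment at which its call begins.
- manip.job_done(): hands the job in; it is judged then, once.
The state is a dict: "time": time; "joint_pos": joint angles; "joint_vel": joint speeds; "joint_efforts": joint torques, N m; "tool_pos": TCP position; "tool_rot": TCP orientation; "contact_force": force on the tool from outside, world axes, zero at the start; "ft_torque": the same for the moment, N m; "gripper_width": opening from 0.0 (shut) to 1.0 (fully open); "grasp_force": force on a finger pad.
Only numpy, scipy, OpenCV 4.12 (cv2) and the standard library are available. Lean on these libraries where they do the work, as an engineer would, in place of code of your own. Each camera call takes 0.05 s, during which the arm holds its last target. There are 200 camera calls.

TASK

Pick up the longer of the two grey display units and lay it, screen up, flat on the console's sloping black plate while still holding it - do not drop it. Then bring it fully home in the corner between the steel ledge at the plate's lower edge and the short steel stop bar, its long side flush against the ledge and one short end flush against the bar, either way round, and let go. The stop bar is only held by magnets: do not shove it out of place, and leave everything else where it is.

Things in the scene. Friction and masses are not known exactly. Their poses are not given: they have to be found in the camera images.
- unit: the longer display unit: flat grey box 150 mm long (its x) x 64 mm wide (its y) x 26 mm thick (its z, screen side at +z), 0.19 to 0.37 kg, lying on the bench screen up; either way round will do. Origin: centre of its underside. Its place among the short unit and the tape roll varies; 25 mm free on both long sides
- corner (a point): the corner to fill, where plate surface, ledge face and stop bar face meet. Axes: x level along the ledge away from the bar, y uphill along the plate (25 degrees above level), z square off the plate. Free plate: x 0 to 255 mm, y 0 to 250 mm at least. The unit is home with its origin at x = 75, y = 32, z = 0 mm. Pushing it there takes up to 8 N; left on the slope it stays or creeps down
- bar_top (a point): centre of the top of the steel stop bar, which stands on the plate: 100 mm long uphill, 30 mm wide, 30 mm off the plate; its inner face is the corner's x = 0. It slides along the corner's -x if pushed with more than about 20 N and stays where pushed to
- ledge_top (a point): middle of the top of the rigid steel ledge, which runs along the plate's whole lower edge (380 mm), 12 mm thick, 28 mm off the plate; its inner face is the corner's y = 0
- console: sheet-steel console housing 290 mm deep (x) x 380 mm wide (y), fixed; origin under its centre; its sloping black plate faces its -x, rising from 70 mm above the bench at the front edge to 182 mm, then a flat top 50 mm deep at 179 mm. Nothing stands on the plate but the ledge and the stop bar
- short_unit: display unit of the same look, width and thickness but only 95 mm long; bystander. Origin: centre of its underside
- tape: clear roll of tape lying flat, 96 mm outside diameter, 24 mm high; bystander. Origin: centre of its underside
- cleaner: white bottle, 56 mm diameter, 170 mm tall, near the far side; bystander. Origin: centre of its underside
- driver: screwdriver lying near the far side, origin at its middle; bystander
- screw_tray: open grey tray 140 x 100 x 35 mm with four compartments, on the robot's left; bystander. Origin: centre of its underside
- jar: small white jar, 44 mm diameter, 50 mm tall, standing on the flat top of the console; bystander. Origin: centre of its underside

How it is judged:
On the way:
1. the long unit lies flat on the sloping plate, screen up, on it and still held by the fingers (angle between the z axis of unit and the z axis of corner, either way round below 0.08 rad and angle between unit's own z axis and vertical below 0.8 rad and contact force between unit and console above 0.3 N and contact force between unit and the fingers above 1 N and z of unit in the frame of corner between -0.006 and 0.01 m and y of unit in the frame of corner between 0.02 and 0.24 m and x of unit in the frame of corner between 0.05 and 0.28 m), for 0.1 s.
At the end, for the whole second after the job is handed in: The long unit lies at rest, released, screen up and flat on the plate (within 3 degrees), its long side within 2.5 mm of the ledge and its end within 2.5 mm of the stop bar, square to them within 2.3 degrees; the stop bar is within 4 mm of where it began; no bystander was moved by more than 20 mm (y of unit in the frame of corner between 0.029 and 0.0345 m and x of unit in the frame of corner between 0.072 and 0.0775 m and z of unit in the frame of corner between -0.004 and 0.004 m and angle between the x axis of unit and the x axis of corner, either way round below 0.04 rad and angle between the z axis of unit and the z axis of corner, either way round below 0.05 rad and angle between unit's own z axis and vertical below 0.8 rad and distance of corner from where it was at the start of the episode below 0.004 m and linear speed of unit below 0.02 m/s and contact force between the fingers and unit below 0.05 N); the robot touches nothing.
It fails at once if another thing on the bench or console is moved by more than 20 mm (distance of any of short_unit, tape, cleaner, driver, screw_tray, jar from where it was at the start of the episode above 0.02 m).
It also fails if it takes over 64 s, if anything falls off the work surface, if the arm or the gripper's body presses on something with over 40 N, if the wrist force passes 120 N, or if a joint passes its speed limit or range.

## Working session

There is one attempt and no reset: what is moved stays moved. The work goes in short steps, Python scripts to look and compute and a tool call to move; the robot and the scene stay as the last step left them, time stands still between calls to the robot, and variables do not carry over. Pictures are saved under pics/ and viewed, at most 13 in all, crops included, and the job is handed in when it is done.

Besides the shell and the picture viewer there is one more tool, called after ">>>" by a JSON object that holds its "name" and its "arguments", one argument or row to a line. arm_command: Moves the arm, as the interface text tells. Shifts and turns lie within -1 to 1; 1 stands for 30 cm of shift or pi/2 rad of turn. Its arguments: {"type":"object","properties":{"rows":{"type":"array"}},"required":["rows"]}

```bash
mkdir -p pics; cat > h.py <<'E'
import numpy as np, cv2
from plant import monitor, vision, manip
def grab(n):
    f=vision.grab_frame(n); f['R']=np.array(f['R']);f['t']=np.array(f['t']);f['mtx']=np.array(f['mtx']);return f
def slopes(f,px):
    px=np.asarray(px,float).reshape(-1,2);K=f['mtx']
    d=np.c_[(px[:,0]-K[0,2])/K[0,0],(px[:,1]-K[1,2])/K[1,1]];u=d.copy()
    for _ in range(20): u=d/(1+f['k1']*(u**2).sum(1,keepdims=True))
    return u
def cloud(f):
    v,u=np.mgrid[0:400,0:640];s=slopes(f,np.c_[u.ravel(),v.ravel()]);z=f['z_map'].ravel()[:,None].astype(float)
    P=(np.c_[s*z,z]-f['t'])@f['R'];P[z[:,0]==0]=np.nan;return P.reshape(400,640,3)
def onplane(f,px,n,c):
    s=slopes(f,px);d=np.c_[s,np.ones(len(s))]@f['R'];o=-f['R'].T@f['t']
    return o+d*((c-o@n)/(d@n))[:,None]
E
python3 - <<'E'
from h import *
print(monitor.state())
for n in('top','scene'):
    f=grab(n);cv2.imwrite(f'pics/{n}0.png',f['color'][:,:,::-1]);np.savez(f'{n}0.npz',**f)
    print(n,-f['R'].T@f['t'],f['R'].round(3).tolist())
E
```

```text
{'time': 0.0, 'joint_pos': array([ 1.17200621e+00,  5.33556013e-02,  1.61430579e+00,  6.14178637e-06,
        1.47600835e+00, -1.19016947e-01]), 'joint_vel': array([-0.00218273, -0.00055629,  0.00064533,  0.00251529, -0.00027369,
       -0.00079012]), 'joint_efforts': array([-8.61893859e-04, -3.93669641e+01, -3.70189011e+01, -1.03539110e-04,
        7.03986967e-03, -1.42565443e-05]), 'tool_pos': array([0.17234769, 0.60011157, 0.23005677]), 'tool_rot': array([-2.68842461e-04,  1.39431022e-01,  9.90231241e-01, -1.00314311e-03]), 'contact_force': array([ 0.50865773, -0.13553317, -1.0369017 ]), 'ft_torque': array([-0.01111837, -0.02892449, -0.04900256]), 'grasp_force': 0.0, 'gripper_width': 0.9999163834535235}
top [0.52825734 0.04035153 1.27477803] [[-0.008, -1.0, 0.006], [-0.998, 0.007, -0.061], [0.061, -0.007, -0.998]]
scene [ 1.40646832 -0.5025844   0.83758918] [[0.563, 0.827, -0.009], [0.474, -0.331, -0.816], [-0.677, 0.455, -0.578]]
```

View pics/top0.png

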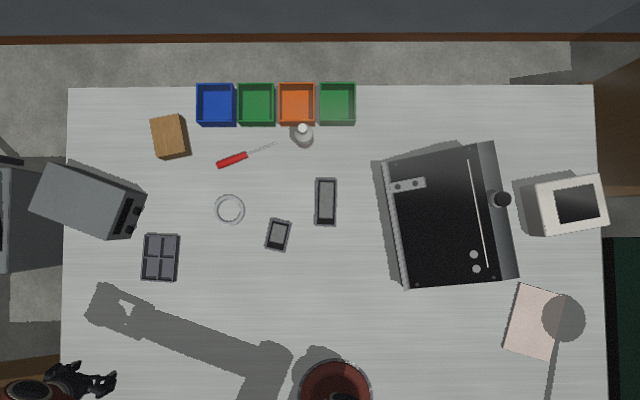

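View pics/scene0.png

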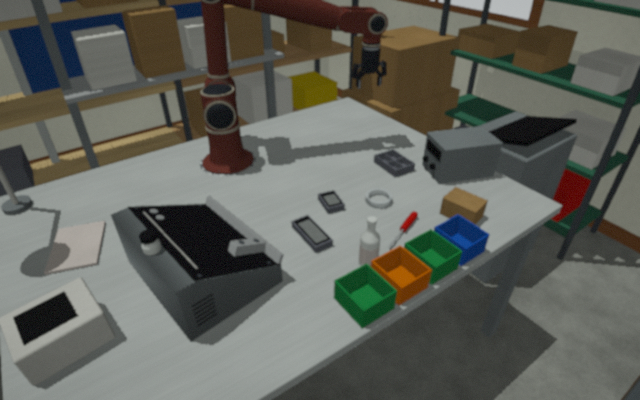

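Top view: the long unit is at (325,201), the short one at (278,235) and the tape at (229,209). The console's ledge runs along (390,230), and the stop bar is at (408,184). The scene view agrees.

```bash
python3 - <<'E'
from h import *
f=dict(np.load('top0.npz'));P=cloud(f);g=cv2.cvtColor(f['color'],cv2.COLOR_RGB2GRAY)
# table check
b=P[300:330,400:480].reshape(-1,3);print('bench z',np.nanmean(b[:,2]),np.nanstd(b[:,2]))
# unit: dark blob in region -> top at z=.026
for nm,(x0,x1,y0,y1) in dict(long=(305,345,165,235),short=(260,297,212,257)).items():
    m=(g[y0:y1,x0:x1]<115).astype(np.uint8)
    cs,_=cv2.findContours(m,cv2.RETR_EXTERNAL,cv2.CHAIN_APPROX_NONE);c=max(cs,key=cv2.contourArea).reshape(-1,2)+[x0,y0]
    W=onplane(f,c,np.array([0,0,1.]),.026);r=cv2.minAreaRect((W[:,:2]*1000).astype(np.float32));print(nm,r,np.nanmedian(P[c[:,1].min()+5:c[:,1].max()-5,c[:,0].min()+4:c[:,0].max()-4,2]), cv2.boxPoints(r).round(0).tolist())
# plate plane
q=P[200:275,420:460].reshape(-1,3);q=q[~np.isnan(q[:,0])];c=q.mean(0);n=np.linalg.svd(q-c)[2][2];n*=np.sign(n[2])
r=(q-c)@n;q=q[abs(r)<.004];c=q.mean(0);n=np.linalg.svd(q-c)[2][2];n*=np.sign(n[2])
print('plane',n,c,'res',((q-c)@n).std(),'tilt',np.degrees(np.arccos(n[2])))
ux=np.cross([0,0,1],n);ux/=np.linalg.norm(ux);print('level dir',ux)
H=(P-c)@n
for row in(190,215,245,270):print(row,(H[row,375:435:3]*1000).round(0))
np.savez('plane.npz',n=n,c=c)
big=cv2.resize(f['color'][130:300,365:525,::-1],None,fx=3.5,fy=3.5,interpolation=cv2.INTER_CUBIC);cv2.imwrite('pics/c1.png',big)
E
```

```text
bench z -0.00039789498767170493 0.0025966957217163334
long ((596.371337890625, 25.433063507080078), (66.2657470703125, 148.3341064453125), 87.94529724121094) 0.027117870523912325 [[521.0, -5.0], [669.0, -10.0], [672.0, 56.0], [523.0, 61.0]]
short ((496.88397216796875, 172.7919158935547), (67.31336975097656, 96.13883972167969), 76.79365539550781) 0.027067176812715667 [[442.0, 151.0], [536.0, 129.0], [551.0, 195.0], [458.0, 217.0]]
plane [-0.06539828  0.41671421  0.90668204] [ 0.48793244 -0.29736784  0.12180781] res 0.0018342338629146813 tilt 24.949212518417003
level dir [-0.98790815 -0.1550403   0.        ]
190 [-51. -51. -55. -58.  30.  30.  27.  33.  27.  30.  12.   3.  -0.  -4.
   0.   2.   3.  -1.  -1.  -4.]
215 [-47. -47. -47. -61. -65.  29.  22.   3.  -3.  -3.   4.  -1.   1.   0.
  -3.  -1.  -3.   3.  -1.  -0.]
245 [-39. -40. -45. -49. -55. -58. -59.  26.  31.  -4.   2.   3.  -4.   5.
   5.  -1.  -1.  -1.  -1.  -1.]
270 [-37. -36. -42. -46. -47. -54. -55. -58. -45.  29.   9.  -0.   1.   0.
   3.  -2.  -0.  -5.  -6.  -1.]
```

View pics/c1.png

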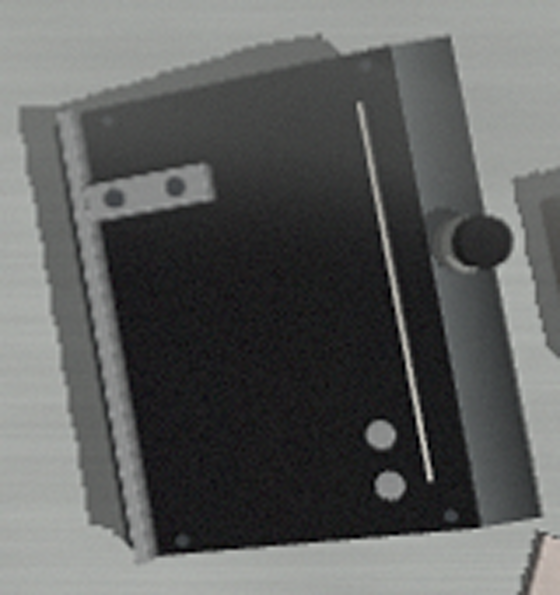

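```bash
python3 - <<'E'
from h import *
f=dict(np.load('top0.npz'));d=np.load('plane.npz');n,c=d['n'],d['c'];g=cv2.GaussianBlur(cv2.cvtColor(f['color'],cv2.COLOR_RGB2GRAY),(3,3),0).astype(float)
def cross(a,s):  # last index (subpixel) where a drops below s
    i=np.where((a[:-1]>=s)&(a[1:]<s))[0]
    return i[-1]+(a[i[-1]]-s)/(a[i[-1]]-a[i[-1]+1]) if len(i) else np.nan
L=[]
for r in range(200,280):
    x0=int(390+ (r-195)*(407-390)/(283-195))-4
    L.append([x0+cross(g[r,x0:x0+20],65),r])
B=[]
for x in range(397,423):
    B.append([x,175+cross(g[175:205,x],65)])
print(g[230,385:412].round(),g[175:200,410].round())
L=np.array(L);B=np.array(B);L=L[~np.isnan(L[:,0])];B=B[~np.isnan(B[:,1])]
k=n@c
WL=onplane(f,L,n,k);WB=onplane(f,B,n,k)
ux=np.cross([0,0,1],n);ux/=np.linalg.norm(ux)
def line(W):
    m=np.median(W,0)
    for _ in range(3):
        m=W.mean(0);v=np.linalg.svd(W-m)[2][0];r=np.linalg.norm((W-m)-np.outer((W-m)@v,v),axis=1);W=W[r<max(.002,1.5*r.std())]
    return m,v,r.std()
mL,vL,rl=line(WL);mB,vB,rb=line(WB)
if vL[0]>0:vL=-vL
uy=np.cross(n,vL)
if vB@uy<0:vB=-vB
print('ledge',mL,vL,rl,'lvl',ux,'bar',mB,vB,rb,'uy',uy,'ang',np.degrees(np.arccos(vB@vL)))
# intersection with bar face dir taken as uy through mB
corner=mL+vL*((mB-mL)@vL);print('corner',corner)
home=corner+.075*vL+.032*uy;print('home',home,'yaw ledge',np.degrees(np.arctan2(vL[1],vL[0])))
E
```

```text
[100. 101. 101. 101. 101.  97.  80.  76. 109. 137. 141. 137. 125. 106.
  78.  44.  24.  24.  26.  26.  26.  25.  25.  26.  25.  25.  26.] [ 63.  61.  58.  72. 110. 136. 141. 140. 140. 140. 139. 139. 140. 134.
 106.  66.  42.  37.  38.  37.  34.  34.  33.  32.  32.]
ledge [ 0.48041844 -0.19725701  0.07525455] [-9.87700421e-01 -1.56356946e-01  6.20116348e-04] 9.722702975658e-05 lvl [-0.98790815 -0.1550403   0.        ] bar [ 0.62419868 -0.22042625  0.09627397] [ 0.14064213 -0.89570761  0.42181474] 0.00010193853742737097 uy [ 0.14202445 -0.89548968  0.42181428] ang 89.91982093020482
corner [ 0.61709257 -0.17562095  0.07516874]
home [ 0.54755982 -0.21600339  0.08871331] yaw ledge -171.00449512163044
```

>>> {"name": "arm_command", "arguments": {
  "rows": [
    [78, [0.7, -0.96, 0], [0, 0, 0.155]],
    [78, [0.7, -0.96, 0], [0, 0, 0.155]],
    [78, [0.7, -0.96, 0], [0, 0, 0.155]],
    [78, [0.7, -0.96, 0], [0, 0, 0.155]],
    [78, [0.7, -0.96, 0], [0, 0, 0.155]],
    [78, [0.7, -0.96, 0], [0, 0, 0.155]],
    [78, [0.7, -0.96, 0], [0, 0, 0.155]],
    [78, [0.7, -0.96, 0], [0, 0, 0.155]],
    [78, [0.7, -0.96, 0], [0, 0, 0.155]],
    [78, [0.7, -0.96, 0], [0, 0, 0.155]],
    [78, [0.7, -0.96, 0], [0, 0, 0.155]]
  ]
}}

```text
time: 1.02
tool_pos: [0.383, 0.3116, 0.2309]
tool_rot: [-0.0, 0.02, 1.0, -0.0]
contact_force: [-0.1, 0.4, 0.1]
gripper_width: 0.91
grasp_force: 0.0
```

>>> {"name": "arm_command", "arguments": {
  "rows": [
    [78, [0.71, -0.957, -0.2], [0, 0, 0]],
    [78, [0.71, -0.957, -0.2], [0, 0, 0]],
    [78, [0.71, -0.957, -0.2], [0, 0, 0]],
    [78, [0.71, -0.957, -0.2], [0, 0, 0]],
    [78, [0.71, -0.957, -0.2], [0, 0, 0]],
    [78, [0.71, -0.957, -0.2], [0, 0, 0]],
    [78, [0.71, -0.957, -0.2], [0, 0, 0]],
    [78, [0.71, -0.957, -0.2], [0, 0, 0]],
    [78, [0.71, -0.957, -0.2], [0, 0, 0]],
    [78, [0.71, -0.957, -0.2], [0, 0, 0]],
    [78, [0.71, -0.957, -0.2], [0, 0, 0]],
    [78, [0.71, -0.957, -0.2], [0, 0, 0]]
  ]
}}

```text
time: 2.02
tool_pos: [0.5952, 0.027, 0.1709]
tool_rot: [-0.001, 0.017, 1.0, 0.0]
contact_force: [0.1, 1.0, 1.0]
gripper_width: 0.913
grasp_force: 0.0
```

```bash
python3 - <<'E'
from h import *
from scipy.spatial.transform import Rotation as Ro
s=monitor.state();q=s['tool_rot'];R=Ro.from_quat([*q[1:],q[0]]).as_matrix();print(s['tool_pos'],R.round(3).tolist(),s['joint_pos'],s['gripper_width'])
f=grab('wrist');cv2.imwrite('pics/w1.png',f['color'][:,:,::-1]);P=cloud(f)
m=((P[:,:,2]>.018)&(P[:,:,2]<.035)&(abs(P[:,:,0]-.596)<.1)&(abs(P[:,:,1]-.025)<.05)).astype(np.uint8)
Q=P[m>0];print(len(Q),cv2.minAreaRect((Q[:,:2]*1000).astype(np.float32)),np.median(Q[:,2]))
E
```

```text
[0.59516789 0.02697038 0.17087686] [[-0.999, 0.035, -0.001], [0.035, 0.999, 0.001], [0.001, 0.001, -1.0]] [-7.98705767e-02  2.88523698e-02  1.74001822e+00  6.21229946e-04
  1.37388529e+00 -1.61579225e+00] 0.9127004041817325
9321 ((596.826904296875, 23.06167984008789), (64.27152252197266, 148.12646484375), 87.94232177734375) 0.026719404714631727
```

View pics/w1.png

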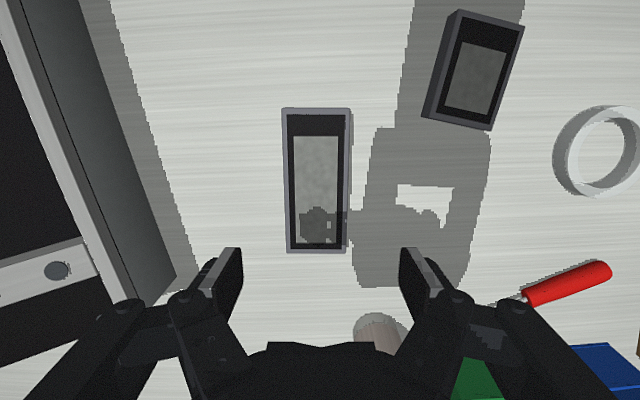

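Wrist view: the long unit at (316,180) is centred and square to the open fingers, with nothing near its long sides. I'll descend and grasp.

>>> {"name": "arm_command", "arguments": {
  "rows": [
    [78, [0.003, -0.008, -0.13], [0, 0, 0]],
    [78, [0.003, -0.008, -0.26], [0, 0, 0]],
    [78, [0.003, -0.008, -0.39], [0, 0, 0]],
    [78, [0.003, -0.008, -0.48], [0, 0, 0]],
    [78, [0.003, -0.008, -0.54], [0, 0, 0]],
    [78, [0.003, -0.008, -0.57], [0, 0, 0]],
    [78, [0.003, -0.008, -0.578], [0, 0, 0]],
    [78, [0.003, -0.008, -0.578], [0, 0, 0]]
  ]
}}

```text
time: 2.73
tool_pos: [0.5965, 0.0241, -0.0016]
tool_rot: [0.0, 0.017, 1.0, 0.0]
contact_force: [0.2, 0.0, 0.3]
gripper_width: 0.912
grasp_force: 0.0
```

>>> {"name": "arm_command", "arguments": {
  "rows": [
    [70, [0, 0, 0], [0, 0, 0]],
    [60, [0, 0, 0], [0, 0, 0]],
    [50, [0, 0, 0], [0, 0, 0]],
    [50, [0, 0, 0], [0, 0, 0]],
    [50, [0, 0, 0], [0, 0, 0]],
    [50, [0, 0, 0], [0, 0, 0]]
  ]
}}

```text
time: 3.23
tool_pos: [0.5987, 0.0231, 0.0007]
tool_rot: [0.002, 0.018, 1.0, -0.0]
contact_force: [-0.6, 1.0, 7.8]
gripper_width: 0.736
grasp_force: 69.8
```

>>> {"name": "arm_command", "arguments": {
  "rows": [
    [50, [0, 0, 0.03], [0, 0, 0]],
    [50, [0, 0, 0.1], [0, 0, 0]],
    [50, [0, 0, 0.2], [0, 0, 0]],
    [50, [0, 0, 0.3], [0, 0, 0]],
    [50, [0, 0, 0.4], [0, 0, 0]],
    [50, [0, 0, 0.5], [0, 0, 0]],
    [50, [0, 0, 0.6], [0, 0, 0]],
    [50, [0, 0, 0.7], [0, 0, 0]],
    [50, [0, 0, 0.7], [0, 0, 0]]
  ]
}}

```text
time: 3.98
tool_pos: [0.5998, 0.0229, 0.2165]
tool_rot: [0.006, 0.018, 1.0, -0.0]
contact_force: [1.4, 0.5, -0.6]
gripper_width: 0.731
grasp_force: 68.8
```

```bash
cat >> h.py <<'E'
from scipy.spatial.transform import Rotation as Ro
n=np.array([-.0660,.4180,.9061]);n/=np.linalg.norm(n)
vx=np.array([-.9877,-.1564,0]);vx-=n*(vx@n);vx/=np.linalg.norm(vx);vy=np.cross(n,vx)
corner=np.array([.6171,-.1756,.0752]);C=np.c_[vx,vy,n]
def tool():
    s=monitor.state();q=s['tool_rot'];return s,s['tool_pos'],Ro.from_quat([*q[1:],q[0]])
def inC(p): return (p-corner)@C*1000
Rgrip=Ro.from_matrix(np.c_[np.cross(-vy,-n),-vy,-n])
def plan(pc,Rt):   # target TCP in corner frame mm, orientation
    s,p,R=tool();T=corner+C@(np.array(pc)/1000)
    print('now',inC(p).round(1),'F in corner',(s['contact_force']@C).round(1),'shift units',((T-p)/.3).round(4),'turn units',((Rt*R.inv()).as_rotvec()/(np.pi/2)).round(4),'grip',s['gripper_width'],s['grasp_force'])
E
python3 - <<'E'
from h import *
plan([80,62,60],Rgrip); print(C.round(4).tolist(),(C/300).round(5).tolist(), tool()[0]['joint_pos'])
f=grab('wrist');cv2.imwrite('pics/w2.png',f['color'][:,:,::-1])
E
```

```text
now [ -13.9 -120.3  212.1] F in corner [-1.5 -0.5 -0.4] shift units [-0.1897 -0.8047 -0.2022] turn units [-0.2782 -0.0087  0.1194] grip 0.7313728922624017 68.84435892105103
[[-0.9877, 0.1417, -0.066], [-0.1563, -0.8949, 0.418], [0.0002, 0.4232, 0.9061]] [[-0.00329, 0.00047, -0.00022], [-0.00052, -0.00298, 0.00139], [0.0, 0.00141, 0.00302]] [-8.58337509e-02 -4.33187894e-03  1.69584664e+00  9.74494697e-05
  1.43732280e+00 -1.62020891e+00]
```

View pics/w2.png

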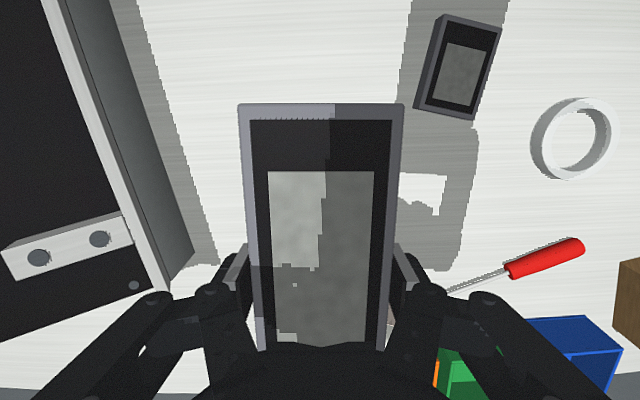

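```bash
cat >> h.py <<'E'
def held():
    f=grab('wrist');P=cloud(f);s,p,R=tool();T=R.inv().apply((P.reshape(-1,3)-p)).reshape(P.shape)
    m=(abs(T[:,:,1])<.04)&(abs(T[:,:,2]+.025)<.015)&(abs(T[:,:,0])<.11);m[:, :200]=0;m[:,430:]=0
    Q=T[m];c=Q.mean(0);k=np.linalg.svd(Q-c,full_matrices=False)[2][2];Q=Q[abs((Q-c)@k)<.004];c=Q.mean(0);k=np.linalg.svd(Q-c,full_matrices=False)[2][2]
    k*=-np.sign(k[2]);print('top plane normal (tool)',k.round(4),'z at tool axis mm',1000*(c@k/k[2]),len(Q),'x ext',np.percentile(Q[:,0],[.2,99.8]),'y ext',np.percentile(Q[:,1],[.5,99.5]))
E
python3 - <<'E'
from h import *
held();plan([80,62,60],Rgrip)
E
```

```text
top plane normal (tool) [ 0.0075 -0.0015 -1.    ] z at tool axis mm -29.551495922271954 36436 x ext [-0.03985705  0.07415485] y ext [-0.03105808  0.03238367]
now [ -11.1 -123.8  206.1] F in corner [ 0.2 -1.1 -3.1] shift units [-0.1801 -0.8053 -0.1789] turn units [-0.2781 -0.0149  0.1208] grip 0.7301068334215856 68.80620002746582
```

>>> {"name": "arm_command", "arguments": {
  "rows": [
    [50, [-0.02, -0.1, -0.01], [-0.04, 0, 0.02]],
    [50, [-0.045, -0.2, -0.03], [-0.08, 0, 0.04]],
    [50, [-0.07, -0.31, -0.05], [-0.12, -0.005, 0.06]],
    [50, [-0.1, -0.42, -0.08], [-0.16, -0.01, 0.08]],
    [50, [-0.12, -0.53, -0.11], [-0.2, -0.01, 0.09]],
    [50, [-0.14, -0.64, -0.14], [-0.24, -0.015, 0.11]],
    [50, [-0.16, -0.73, -0.16], [-0.27, -0.015, 0.12]],
    [50, [-0.175, -0.79, -0.175], [-0.278, -0.015, 0.121]],
    [50, [-0.18, -0.805, -0.18], [-0.278, -0.015, 0.121]],
    [50, [-0.18, -0.805, -0.18], [-0.278, -0.015, 0.121]],
    [50, [-0.18, -0.805, -0.18], [-0.278, -0.015, 0.121]]
  ]
}}

```text
time: 5.0
tool_pos: [0.5417, -0.2177, 0.1522]
tool_rot: [0.015, -0.076, 0.974, -0.215]
contact_force: [-0.1, 0.4, -1.6]
gripper_width: 0.737
grasp_force: 68.6
```

```bash
python3 - <<'E'
from h import *
f=grab('top')
P=cloud(f);held();plan([80,62,15],Rgrip)
H=(P-corner)@n*1000
X=(P-corner)@vx*1000;Y=(P-corner)@vy*1000
m=(H>45)&(H<130)&(X>-20)&(X<200)&(Y>-20)&(Y<150);print(np.nanpercentile(X[m],[1,99]))
big=cv2.resize(f['color'][130:300,365:525,::-1],None,fx=3.5,fy=3.5);cv2.imwrite('pics/c2.png',big)
E
```

```text
top plane normal (tool) [ 0.0017 -0.0027 -1.    ] z at tool axis mm -25.894097174780736 36463 x ext [-0.03809615  0.07590375] y ext [-0.0309583  0.0325953]
now [80.  60.3 58.5] F in corner [-0.8 -0.2 -1.7] shift units [ 0.0103 -0.0658 -0.1289] turn units [-0.0004 -0.0016  0.    ] grip 0.7341283956466139 68.65492343902588
[  6.94306092 155.12624323]
```

View pics/c2.png

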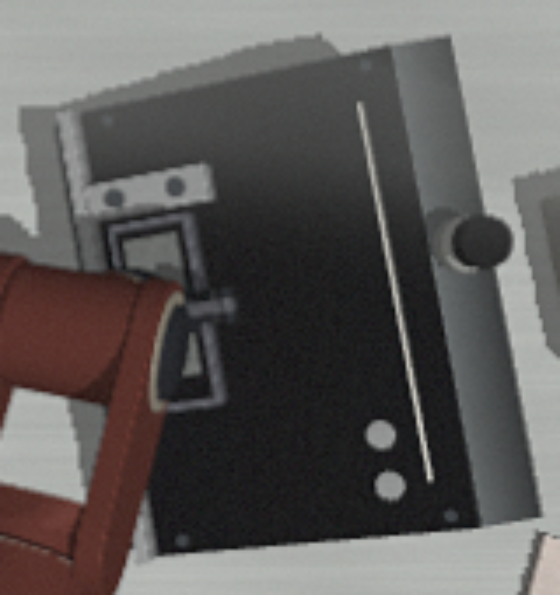

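>>> {"name": "arm_command", "arguments": {
  "rows": [
    [50, [0.003, -0.017, -0.036], [0, 0, 0]],
    [50, [0.005, -0.034, -0.072], [0, 0, 0]],
    [50, [0.008, -0.05, -0.108], [0, 0, 0]],
    [50, [0.01, -0.062, -0.134], [0, 0, 0]],
    [50, [0.0105, -0.067, -0.145], [0, -0.001, 0]],
    [50, [0.0105, -0.067, -0.145], [0, -0.001, 0]],
    [50, [0.0105, -0.067, -0.145], [0, -0.001, 0]],
    [50, [0.0105, -0.067, -0.145], [0, -0.001, 0]]
  ]
}}

```text
time: 5.77
tool_pos: [0.546, -0.2385, 0.1109]
tool_rot: [0.017, -0.076, 0.973, -0.216]
contact_force: [-1.1, 0.5, -2.5]
gripper_width: 0.736
grasp_force: 68.8
```

```bash
python3 - <<'E'
from h import *
held();plan([80,61,0],Rgrip)
E
```

```text
top plane normal (tool) [ 0.0024 -0.0026 -1.    ] z at tool axis mm -26.17646777486542 36458 x ext [-0.03853604  0.0756223 ] y ext [-0.03109877  0.03242194]
now [79.9 61.5 11. ] F in corner [-1.3 -0.9 -3.5] shift units [ 0.002  -0.0139 -0.0338] turn units [0.0004 0.0002 0.0004] grip 0.7348949980071929 68.76747608184814
```

>>> {"name": "arm_command", "arguments": {
  "rows": [
    [50, [0.001, -0.006, -0.012], [0, 0, 0]],
    [50, [0.0015, -0.0095, -0.021], [0, 0, 0]],
    [50, [0.002, -0.0125, -0.027], [0, 0, 0]],
    [50, [0.0022, -0.014, -0.03], [0, 0, 0]],
    [50, [0.0024, -0.0153, -0.033], [0, 0, 0]],
    [50, [0.0024, -0.0153, -0.033], [0, 0, 0]]
  ]
}}

```text
time: 6.32
tool_pos: [0.5461, -0.2426, 0.1011]
tool_rot: [0.016, -0.076, 0.973, -0.216]
contact_force: [-6.5, 4.7, 3.6]
gripper_width: 0.736
grasp_force: 69.6
```

```bash
python3 - <<'E'
from h import *
plan([80,61,0],Rgrip)
E
```

```text
now [80.6 60.9  0.2] F in corner [ 5.7 -3.6  5.6] shift units [ 0.0022 -0.0003 -0.0004] turn units [-0.0002 -0.0013  0.0009] grip 0.7359972037053001 69.56475377082825
```

>>> {"name": "arm_command", "arguments": {
  "rows": [
    [50, [0, -0.001, -0.002], [0, 0, 0]],
    [50, [0, -0.001, -0.002], [0, 0, 0]],
    [50, [0, -0.001, -0.002], [0, 0, 0]],
    [50, [0, -0.001, -0.002], [0, 0, 0]],
    [50, [0.003, -0.0005, -0.002], [0, 0, 0]],
    [50, [0.006, 0, -0.002], [0, 0, 0]],
    [50, [0.006, 0, -0.002], [0, 0, 0]],
    [50, [0.006, 0, -0.002], [0, 0, 0]]
  ]
}}

```text
time: 6.98
tool_pos: [0.5475, -0.2427, 0.1013]
tool_rot: [0.015, -0.076, 0.973, -0.216]
contact_force: [-9.7, 5.8, 8.4]
gripper_width: 0.733
grasp_force: 70.3
```

```bash
python3 - <<'E'
from h import *
plan([80,61,0],Rgrip);held();plan([80,61,0],Rgrip)
f=grab('top');P=cloud(f);H,X,Y=[((P-corner)@a)*1000 for a in(n,vx,vy)]
m=(H>18)&(H<34)&(X>-50)&(X<200)&(Y>20)&(Y<110)
import numpy as np
for y in range(35,95,10):
    k=m&(abs(Y-y)<5);print(y,np.sort(X[k]).round(0)[::max(1,k.sum()//25)])
cv2.imwrite('pics/c3.png',cv2.resize(f['color'][130:300,365:525,::-1],None,fx=3.5,fy=3.5))
E
```

```text
now [79.2 61.3  0.2] F in corner [ 8.7 -3.  10.6] shift units [-0.0026  0.0002 -0.0008] turn units [ 0.0002 -0.002   0.0012] grip 0.7325328465071804 70.27322888374329
top plane normal (tool) [ 0.0102 -0.0021 -0.9999] z at tool axis mm -26.44563272321581 36419 x ext [-0.03817747  0.07550231] y ext [-0.03118258  0.03237072]
now [79.2 61.3  0.2] F in corner [ 8.3 -3.8 11.5] shift units [-0.0026  0.0002 -0.0009] turn units [ 0.0002 -0.0019  0.0013] grip 0.7331467541433037 70.27530670166016
35 [-32. -30. -27. -26. -24. -23. -20. -18. -17. -15. -13. -12.  -9.  -8.
  -6.  -4.  -3.   5.   6.   8.  11.  12.  14.  17.  17.  20.  21.  23.
  24.  26.  28.  29.  32.  34.  35.  37.  38.]
45 [-31. -30. -28. -25. -22. -19. -17. -14. -12. -10.  -7.  -4.   7.   8.
  11.  13.  16.  19.  22.  25.  27.  28.  31.  33.  36.  39.]
55 [-32. -29. -26. -23. -20. -18. -16. -12. -10.  -7.  -5.  -2.   6.   9.
  12.  14.  16.  18.  21.  24.  27.  29.  32.  35.  36.  38.  41.  44.
 144. 148. 151. 154.]
65 [-32. -29. -26. -23. -19. -15. -12.  -8.  -4.   5.   9.  12.  15.  19.
  22.  25.  28.  31.  34.  37.  41.  44.  46.  49. 132. 137. 141. 143.
 146. 149. 152.]
75 [-31. -27. -22. -16. -10.  -7.   4.  10.  15.  19.  24.  29.  33.  38.
  45.  50.  57. 116. 121. 127. 131. 136. 139. 145. 150. 154.]
85 [-32. -28. -22. -17. -12.  -3.   8.  13.  18.  24.  29.  34.  40.  45.
  50.  55.  61. 100. 106. 111. 115. 121. 126. 132. 137. 143. 147. 154.]
```

View pics/c3.png

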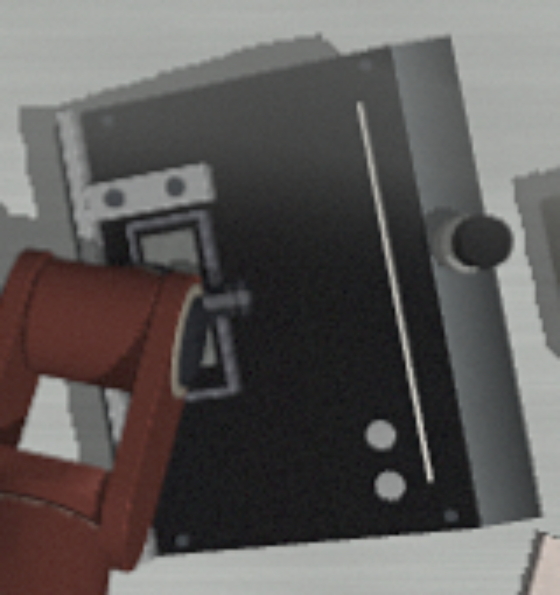

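The picture shows the unit held flat on the plate, square, with about 5 mm between its end (175,215) and the bar. I'll ease the pressure and slide it towards the bar.

>>> {"name": "arm_command", "arguments": {
  "rows": [
    [50, [0, 0.004, 0.008], [0, 0, 0]],
    [50, [0, 0.004, 0.008], [0, 0, 0]],
    [50, [0.003, 0.0045, 0.008], [0, 0, 0]],
    [50, [0.006, 0.005, 0.008], [0, 0, 0]],
    [50, [0.008, 0.0053, 0.008], [0, 0, 0]],
    [50, [0.008, 0.0053, 0.008], [0, 0, 0]]
  ]
}}

```text
time: 7.58
tool_pos: [0.5506, -0.2414, 0.102]
tool_rot: [0.016, -0.076, 0.973, -0.216]
contact_force: [-0.4, 0.3, -2.0]
gripper_width: 0.729
grasp_force: 68.7
```

```bash
python3 - <<'E'
from h import *
plan([80,61,0],Rgrip)
E
```

```text
now [76.  60.8  1.1] F in corner [ 0.3 -1.2 -1.6] shift units [-0.0129 -0.0042 -0.0031] turn units [-0.     -0.0008  0.0005] grip 0.7287176134037515 68.71554851531982
```

>>> {"name": "arm_command", "arguments": {
  "rows": [
    [50, [0.002, 0.0003, 0], [0, 0, 0]],
    [50, [0.004, 0.0006, 0], [0, 0, 0]],
    [50, [0.004, 0.0006, 0], [0, 0, 0]],
    [50, [0.004, 0.0006, 0], [0, 0, 0]]
  ]
}}

```text
time: 7.92
tool_pos: [0.5518, -0.2412, 0.1023]
tool_rot: [0.016, -0.076, 0.973, -0.216]
contact_force: [-0.2, 0.5, -1.9]
gripper_width: 0.738
grasp_force: 68.7
```

>>> {"name": "arm_command", "arguments": {
  "rows": [
    [50, [0.002, 0.0003, 0], [0, 0, 0]],
    [50, [0.004, 0.0006, 0], [0, 0, 0]],
    [50, [0.004, 0.0006, 0], [0, 0, 0]],
    [50, [0.004, 0.0006, 0], [0, 0, 0]]
  ]
}}

```text
time: 8.25
tool_pos: [0.553, -0.2411, 0.1024]
tool_rot: [0.016, -0.076, 0.973, -0.216]
contact_force: [-1.1, 0.1, -2.3]
gripper_width: 0.731
grasp_force: 68.7
```

>>> {"name": "arm_command", "arguments": {
  "rows": [
    [50, [0.002, 0.0003, 0], [0, 0, 0]],
    [50, [0.004, 0.0006, 0], [0, 0, 0]],
    [50, [0.004, 0.0006, 0], [0, 0, 0]],
    [50, [0.004, 0.0006, 0], [0, 0, 0]]
  ]
}}

```text
time: 8.58
tool_pos: [0.554, -0.2409, 0.1022]
tool_rot: [0.016, -0.076, 0.973, -0.216]
contact_force: [-1.3, 0.1, -1.6]
gripper_width: 0.737
grasp_force: 68.7
```

>>> {"name": "arm_command", "arguments": {
  "rows": [
    [50, [0.002, 0.0003, 0], [0, 0, 0]],
    [50, [0.003, 0.0005, 0], [0, 0, 0]],
    [50, [0.003, 0.0005, 0], [0, 0, 0]],
    [50, [0.003, 0.0005, 0], [0, 0, 0]]
  ]
}}

```text
time: 8.92
tool_pos: [0.5541, -0.2409, 0.1021]
tool_rot: [0.015, -0.076, 0.973, -0.216]
contact_force: [-5.0, -0.3, 0.4]
gripper_width: 0.734
grasp_force: 68.9
```

>>> {"name": "arm_command", "arguments": {
  "rows": [
    [50, [0, -0.0015, -0.003], [0, 0, 0]],
    [50, [0, -0.0015, -0.003], [0, 0, 0]],
    [66, [0, -0.0015, -0.003], [0, 0, 0]],
    [72, [0, -0.0015, -0.003], [0, 0, 0]],
    [76, [0, -0.0015, -0.003], [0, 0, 0]],
    [76, [0, -0.0015, -0.003], [0, 0, 0]],
    [76, [0, -0.0015, -0.003], [0, 0, 0]]
  ]
}}

```text
time: 9.5
tool_pos: [0.5556, -0.2412, 0.1019]
tool_rot: [0.017, -0.076, 0.973, -0.216]
contact_force: [0.0, 0.1, 0.4]
gripper_width: 0.887
grasp_force: 0.0
```

```bash
python3 - <<'E'
from h import *
plan([72,61,80],Rgrip);held()
E
```

```text
now [71.  61.3  0.8] F in corner [-0.   0.   0.4] shift units [-0.0207  0.1108  0.2387] turn units [0.0003 0.0001 0.0003] grip 0.8871093045344985 0.0
top plane normal (tool) [ 0.0063 -0.0029 -1.    ] z at tool axis mm -25.881632098378976 37083 x ext [-0.03914501  0.0771703 ] y ext [-0.03732835  0.03833665]
```

>>> {"name": "arm_command", "arguments": {
  "rows": [
    [76, [-0.004, 0.028, 0.06], [0, 0, 0]],
    [76, [-0.009, 0.056, 0.12], [0, 0, 0]],
    [76, [-0.0176, 0.1115, 0.2416], [0, 0, 0]],
    [76, [-0.0176, 0.1115, 0.2416], [0, 0, 0]],
    [50, [0.0027, -0.0595, 0.322], [0.013, -0.084, -0.181]],
    [50, [0.0027, -0.0595, 0.322], [0.026, -0.167, -0.362]],
    [50, [0.0027, -0.0595, 0.322], [0.04, -0.251, -0.544]],
    [50, [0.0027, -0.0595, 0.322], [0.053, -0.334, -0.725]],
    [50, [0.0027, -0.0595, 0.322], [0.066, -0.418, -0.906]],
    [50, [0.0027, -0.0595, 0.322], [0.066, -0.418, -0.906]],
    [50, [0.0027, -0.0595, 0.322], [0.066, -0.418, -0.906]],
    [50, [0.0027, -0.0595, 0.322], [0.066, -0.418, -0.906]]
  ]
}}

```text
time: 10.55
tool_pos: [0.556, -0.2591, 0.1982]
tool_rot: [0.119, 0.402, 0.89, -0.181]
contact_force: [1.1, 0.5, -0.4]
gripper_width: 0.586
grasp_force: 0.0
```

>>> {"name": "arm_command", "arguments": {
  "rows": [
    [50, [0, 0, 0], [0.026, -0.167, -0.362]],
    [50, [0, 0, 0], [0.026, -0.167, -0.362]],
    [50, [0, 0, 0], [0.026, -0.167, -0.362]],
    [50, [0, 0, 0], [0.026, -0.167, -0.362]],
    [50, [0, 0, 0], [0.026, -0.167, -0.362]]
  ]
}}

```text
time: 10.97
tool_pos: [0.5561, -0.259, 0.1982]
tool_rot: [0.169, 0.656, 0.723, -0.136]
contact_force: [-0.3, 0.3, -0.1]
gripper_width: 0.584
grasp_force: 0.0
```

```bash
cat >> h.py <<'E'
Rpush=Ro.from_rotvec(-n*np.pi/2)*Rgrip
E
python3 - <<'E'
from h import *
plan([73,118,3],Rpush);print(tool()[0]['joint_pos'])
f=grab('wrist');P=cloud(f);H,X,Y=[((P-corner)@a)*1000 for a in(n,vx,vy)]
m=(H>18)&(H<34)&(X>0)&(X<200)&(Y>20)&(Y<110);print('unit',m.sum(),np.percentile(X[m],[.5,99.5]),np.percentile(Y[m],[.5,99.5]),np.median(H[m]))
cv2.imwrite('pics/w4.png',f['color'][:,:,::-1])
E
```

```text
now [ 73.3 118.1  80.6] F in corner [ 0.2 -0.4  0.1] shift units [ 0.0182 -0.1078 -0.2345] turn units [-0.0028  0.0163  0.0349] grip 0.5843144208989376 0.0
[-0.39264414 -0.06753222  1.83310747 -0.40267247  1.16766854 -0.36834967]
unit 22320 [  0.70092624 147.07754037] [27.95628731 90.81256285] 26.49629536323065
```

View pics/w4.png

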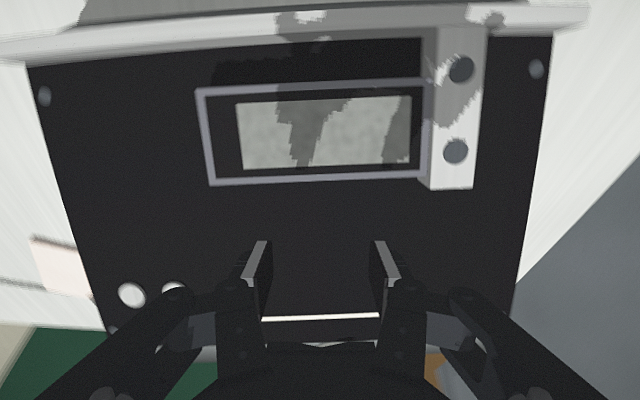

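>>> {"name": "arm_command", "arguments": {
  "rows": [
    [50, [0.004, -0.024, -0.052], [-0.003, 0.016, 0.035]],
    [50, [0.008, -0.052, -0.113], [-0.003, 0.016, 0.035]],
    [50, [0.013, -0.08, -0.175], [-0.003, 0.016, 0.035]],
    [50, [0.016, -0.1, -0.215], [-0.003, 0.016, 0.035]],
    [50, [0.0175, -0.106, -0.23], [-0.003, 0.016, 0.035]],
    [50, [0.0175, -0.106, -0.23], [-0.003, 0.016, 0.035]],
    [50, [0.0175, -0.106, -0.23], [-0.003, 0.016, 0.035]]
  ]
}}

```text
time: 11.6
tool_pos: [0.5614, -0.2909, 0.1295]
tool_rot: [0.165, 0.632, 0.744, -0.141]
contact_force: [0.1, 0.1, -0.4]
gripper_width: 0.587
grasp_force: 0.0
```

```bash
python3 - <<'E'
from h import *
plan([73,104,4],Rpush)
E
```

```text
now [ 73.  118.3   4.7] F in corner [-0.1 -0.3 -0.4] shift units [-0.0066  0.0416 -0.0223] turn units [ 0.0006 -0.0015 -0.0039] grip 0.5873773481040214 0.0
```

>>> {"name": "arm_command", "arguments": {
  "rows": [
    [50, [-0.0025, 0.015, -0.007], [0, 0, 0]],
    [50, [-0.005, 0.03, -0.014], [0, 0, 0]],
    [50, [-0.0065, 0.042, -0.02], [0, 0, 0]],
    [50, [-0.008, 0.05, -0.0236], [0, 0, 0]],
    [50, [-0.0092, 0.058, -0.0274], [0, 0, 0]],
    [50, [-0.0105, 0.066, -0.0312], [0, 0, 0]],
    [50, [-0.0117, 0.074, -0.035], [0, 0, 0]],
    [50, [-0.013, 0.082, -0.0388], [0, 0, 0]],
    [50, [-0.0143, 0.09, -0.0425], [0, 0, 0]],
    [50, [-0.0155, 0.098, -0.0463], [0, 0, 0]],
    [50, [-0.0168, 0.106, -0.05], [0, 0, 0]],
    [50, [-0.0168, 0.106, -0.05], [0, 0, 0]]
  ]
}}

```text
time: 12.6
tool_pos: [0.5557, -0.2584, 0.1134]
tool_rot: [0.164, 0.632, 0.744, -0.141]
contact_force: [0.3, -0.8, -1.0]
gripper_width: 0.588
grasp_force: 0.0
```

```bash
python3 - <<'E'
from h import *
plan([73,75,4],Rpush)
E
```

```text
now [73.6 81.6  4. ] F in corner [-0.2  0.3 -1.3] shift units [-0.0013  0.0199 -0.0093] turn units [-0.0001 -0.0022 -0.0037] grip 0.588462215983689 0.0
```

>>> {"name": "arm_command", "arguments": {
  "rows": [
    [50, [-0.0008, 0.005, -0.0024], [0, 0, 0]],
    [50, [-0.0014, 0.009, -0.0042], [0, 0, 0]],
    [50, [-0.0019, 0.012, -0.0056], [0, 0, 0]],
    [50, [-0.0019, 0.012, -0.0056], [0, 0, 0]],
    [50, [-0.0019, 0.012, -0.0056], [0, 0, 0]]
  ]
}}

```text
time: 13.02
tool_pos: [0.5554, -0.2553, 0.1121]
tool_rot: [0.164, 0.632, 0.744, -0.141]
contact_force: [0.0, 0.1, 0.7]
gripper_width: 0.583
grasp_force: 0.0
```

>>> {"name": "arm_command", "arguments": {
  "rows": [
    [50, [-0.0005, 0.003, -0.0014], [0, 0, 0]],
    [50, [-0.0008, 0.005, -0.0024], [0, 0, 0]],
    [50, [-0.0008, 0.005, -0.0024], [0, 0, 0]],
    [50, [-0.0008, 0.005, -0.0024], [0, 0, 0]]
  ]
}}

```text
time: 13.35
tool_pos: [0.5553, -0.2539, 0.1116]
tool_rot: [0.164, 0.632, 0.744, -0.141]
contact_force: [0.1, 0.1, 0.8]
gripper_width: 0.582
grasp_force: 0.0
```

```bash
python3 - <<'E'
from h import *
plan([73,75,4],Rpush)
f=grab('wrist');P=cloud(f);H,X,Y=[((P-corner)@a)*1000 for a in(n,vx,vy)]
m=(H>18)&(H<34)&(X>0)&(X<200)&(Y>8)&(Y<110);print('unit',m.sum(),np.percentile(X[m],[.5,99.5]),np.percentile(Y[m],[.5,99.5]),np.median(H[m]))
cv2.imwrite('pics/w5.png',f['color'][:,:,::-1])
E
```

```text
now [73.3 76.7  4.3] F in corner [-0.1  0.2  0.7] shift units [ 0.0003  0.0047 -0.0034] turn units [ 0.0003 -0.0016 -0.0036] grip 0.5823905081083838 0.008035612700041384
unit 45514 [  0.97441652 147.66113825] [ 8.19657715 78.29471803] 26.56352875336581
```

View pics/w5.png

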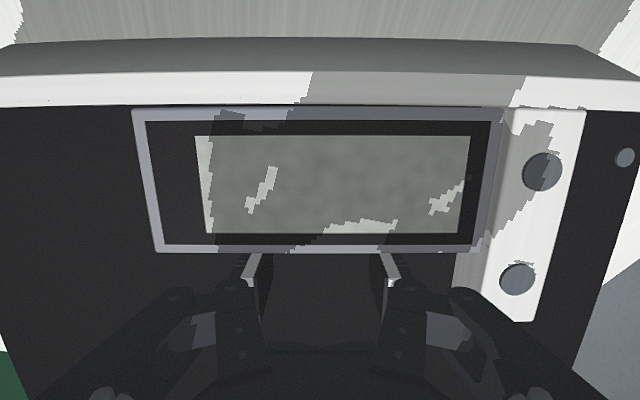

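>>> {"name": "arm_command", "arguments": {
  "rows": [
    [50, [-0.0005, 0.003, -0.0014], [0, 0, 0]],
    [50, [-0.001, 0.006, -0.0028], [0, 0, 0]],
    [50, [-0.001, 0.006, -0.0028], [0, 0, 0]],
    [50, [-0.001, 0.006, -0.0028], [0, 0, 0]]
  ]
}}

```text
time: 13.73
tool_pos: [0.5548, -0.2532, 0.1114]
tool_rot: [0.165, 0.632, 0.744, -0.142]
contact_force: [-0.9, -4.1, 1.8]
gripper_width: 0.588
grasp_force: 2.2
```

>>> {"name": "arm_command", "arguments": {
  "rows": [
    [50, [-0.0005, 0.003, -0.0014], [0, 0, 0]],
    [50, [-0.001, 0.006, -0.0028], [0, 0, 0]],
    [50, [-0.001, 0.006, -0.0028], [0, 0, 0]],
    [50, [-0.001, 0.006, -0.0028], [0, 0, 0]]
  ]
}}

```text
time: 14.07
tool_pos: [0.5548, -0.253, 0.1118]
tool_rot: [0.166, 0.632, 0.744, -0.143]
contact_force: [-2.3, -10.2, 1.2]
gripper_width: 0.587
grasp_force: 4.7
```

```bash
python3 - <<'E'
from h import *
plan([73,75,4],Rpush)
E
```

```text
now [73.6 75.9  4.9] F in corner [ 3.8  9.4 -3. ] shift units [ 0.0018  0.0018 -0.0042] turn units [ 0.0038 -0.0013 -0.0029] grip 0.586858726895557 4.696341458475217
```

>>> {"name": "arm_command", "arguments": {
  "rows": [
    [50, [-0.0005, 0.003, -0.0014], [0, 0, 0]],
    [50, [-0.001, 0.006, -0.0028], [0, 0, 0]],
    [50, [-0.001, 0.006, -0.0028], [0, 0, 0]],
    [50, [-0.001, 0.006, -0.0028], [0, 0, 0]]
  ]
}}

```text
time: 14.4
tool_pos: [0.5548, -0.2528, 0.1123]
tool_rot: [0.167, 0.632, 0.743, -0.144]
contact_force: [-2.6, -14.0, 4.0]
gripper_width: 0.586
grasp_force: 7.1
```

```bash
python3 - <<'E'
from h import *
plan([73,110,10],Rpush)
E
```

```text
now [73.6 75.9  5.5] F in corner [ 4.7 13.9 -2. ] shift units [ 0.0169 -0.095   0.0617] turn units [ 0.0058 -0.0007 -0.0027] grip 0.5863537497163102 7.077966020442545
```

>>> {"name": "arm_command", "arguments": {
  "rows": [
    [50, [0.007, -0.045, 0.021], [0, 0, 0]],
    [50, [0.014, -0.0895, 0.0423], [0, 0, 0]],
    [50, [0.02, -0.125, 0.06], [0, 0, 0]],
    [50, [0.01, -0.07, 0.18], [0, 0, 0]],
    [50, [0.0025, -0.014, 0.3], [0, 0, 0]],
    [50, [0.0025, -0.014, 0.3], [0, 0, 0]],
    [50, [0.0025, -0.014, 0.3], [0, 0, 0]],
    [50, [0.0025, -0.014, 0.3], [0, 0, 0]]
  ]
}}

```text
time: 15.07
tool_pos: [0.5552, -0.2525, 0.1991]
tool_rot: [0.164, 0.632, 0.744, -0.141]
contact_force: [0.1, 0.1, -0.0]
gripper_width: 0.584
grasp_force: 0.0
```

```bash
python3 - <<'E'
from h import *
plan([73,110,10],Rpush)
f=grab('wrist');P=cloud(f);H,X,Y=[((P-corner)@a)*1000 for a in(n,vx,vy)]
m=(H>18)&(H<34)&(X>15)&(X<200)&(Y>12)&(Y<110)
print('unit',m.sum(),np.percentile(X[m],[99,99.7]),np.median(H[m]))
for x in (30,60,90,120,140):
    k=m&(abs(X-x)<8);print(x,'uphill edge',np.percentile(Y[k],[98,99.5]))
k=(H>18)&(H<34)&(X>-60)&(X<-5)&(Y>40)&(Y<110);print('bar X',np.percentile(X[k],[1,99]),'Y end',np.percentile(Y[k],99))
k=(H>18)&(H<34)&(X>160)&(Y<10)&(Y>-30);print('ledge Y',np.percentile(Y[k],[1,99]))
cv2.imwrite('pics/w6.png',cv2.resize(f['color'][:230,150:550,::-1],None,fx=2,fy=2,interpolation=cv2.INTER_CUBIC))
E
```

```text
now [ 73.2 112.5  84.2] F in corner [-0.1 -0.1 -0. ] shift units [ 0.0158 -0.0959 -0.2275] turn units [ 0.0002 -0.0014 -0.0037] grip 0.5838274689779235 0.0
unit 17244 [147.39289593 148.43569945] 26.703602157196805
30 uphill edge [63.15800568 63.94003248]
60 uphill edge [62.90103326 64.13462257]
90 uphill edge [62.94798778 63.74277299]
120 uphill edge [63.13092744 63.8624612 ]
140 uphill edge [63.21764427 63.93625844]
bar X [-31.27426646  -5.25338904] Y end 98.57854979102328
ledge Y [-11.71078194   0.41832596]
```

View pics/w6.png

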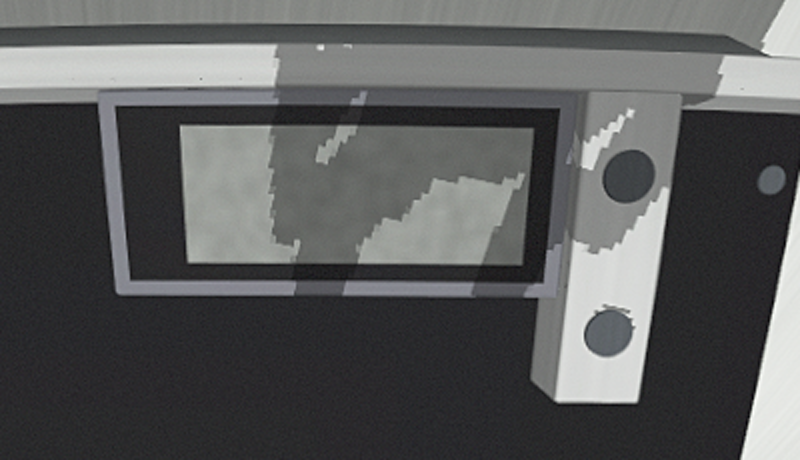

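The unit lies flush and square along the ledge: its uphill edge is at y≈64 along the whole length. Its right end (565,190) appears to touch the bar. I'll give the free end a gentle push to make sure.

>>> {"name": "arm_command", "arguments": {
  "rows": [
    [0, [-0.09, 0.046, -0.028], [0, 0, 0]],
    [0, [-0.18, 0.09, -0.056], [0, 0, 0]],
    [0, [-0.28, 0.14, -0.085], [0, 0, 0]],
    [0, [-0.36, 0.18, -0.11], [0, 0, 0]],
    [0, [-0.3736, 0.1855, -0.113], [0, 0, 0]],
    [0, [-0.3736, 0.1855, -0.113], [0, 0, 0]],
    [0, [-0.3736, 0.1855, -0.113], [0, 0, 0]],
    [0, [-0.3736, 0.1855, -0.113], [0, 0, 0]]
  ]
}}

```text
time: 15.78
tool_pos: [0.444, -0.1978, 0.1658]
tool_rot: [0.165, 0.632, 0.744, -0.141]
contact_force: [-0.0, -0.3, 0.4]
gripper_width: -0.001
grasp_force: 0.0
```

```bash
python3 - <<'E'
from h import *
plan([175,32,9],Rpush)
f=grab('wrist');P=cloud(f);H,X,Y=[((P-corner)@a)*1000 for a in(n,vx,vy)]
m=(H>18)&(H<34)&(X>15)&(X<200)&(Y>12)&(Y<110)
print('unit',m.sum(),np.percentile(X[m],[99,99.7]),np.median(H[m]))
E
```

```text
now [174.4  33.6  84.2] F in corner [0.1 0.4 0.3] shift units [ 0.0138 -0.1003 -0.2295] turn units [ 0.0006 -0.0011 -0.0034] grip -0.0010555491824253513 0.0
unit 11898 [148.66502898 149.16986314] 26.507314757732225
```

>>> {"name": "arm_command", "arguments": {
  "rows": [
    [0, [0.001, -0.025, -0.055], [0, 0, 0]],
    [0, [0.003, -0.05, -0.11], [0, 0, 0]],
    [0, [0.005, -0.075, -0.165], [0, 0, 0]],
    [0, [0.0065, -0.092, -0.205], [0, 0, 0]],
    [0, [0.0072, -0.1013, -0.2295], [0, 0, 0]],
    [0, [0.0072, -0.1013, -0.2295], [0, 0, 0]],
    [0, [0.0072, -0.1013, -0.2295], [0, 0, 0]]
  ]
}}

```text
time: 16.42
tool_pos: [0.4456, -0.2278, 0.0965]
tool_rot: [0.164, 0.632, 0.744, -0.141]
contact_force: [0.8, 0.2, 0.1]
gripper_width: 0.001
grasp_force: 0.0
```

>>> {"name": "arm_command", "arguments": {
  "rows": [
    [0, [0.006, 0.001, 0], [0, 0, 0]],
    [0, [0.012, 0.002, 0], [0, 0, 0]],
    [0, [0.018, 0.003, 0], [0, 0, 0]],
    [0, [0.024, 0.0038, 0], [0, 0, 0]],
    [0, [0.024, 0.0038, 0], [0, 0, 0]],
    [0, [0.024, 0.0038, 0], [0, 0, 0]]
  ]
}}

```text
time: 16.92
tool_pos: [0.4527, -0.2263, 0.0966]
tool_rot: [0.165, 0.632, 0.744, -0.141]
contact_force: [0.5, 0.2, -0.1]
gripper_width: 0.001
grasp_force: 0.0
```

>>> {"name": "arm_command", "arguments": {
  "rows": [
    [0, [0.004, 0.0006, 0], [0, 0, 0]],
    [0, [0.008, 0.0013, 0], [0, 0, 0]],
    [0, [0.012, 0.0019, 0], [0, 0, 0]],
    [0, [0.012, 0.0019, 0], [0, 0, 0]],
    [0, [0.012, 0.0019, 0], [0, 0, 0]]
  ]
}}

```text
time: 17.33
tool_pos: [0.456, -0.2257, 0.0963]
tool_rot: [0.164, 0.632, 0.744, -0.141]
contact_force: [-0.9, -0.8, 0.5]
gripper_width: 0.002
grasp_force: 0.0
```

>>> {"name": "arm_command", "arguments": {
  "rows": [
    [0, [0.003, 0.0005, 0], [0, 0, 0]],
    [0, [0.006, 0.001, 0], [0, 0, 0]],
    [0, [0.006, 0.001, 0], [0, 0, 0]],
    [0, [0.006, 0.001, 0], [0, 0, 0]]
  ]
}}

```text
time: 17.67
tool_pos: [0.4578, -0.2255, 0.0963]
tool_rot: [0.164, 0.632, 0.744, -0.141]
contact_force: [0.1, 0.0, -0.4]
gripper_width: -0.0
grasp_force: 0.0
```

>>> {"name": "arm_command", "arguments": {
  "rows": [
    [0, [0.003, 0.0005, 0], [0, 0, 0]],
    [0, [0.005, 0.0008, 0], [0, 0, 0]],
    [0, [0.005, 0.0008, 0], [0, 0, 0]],
    [0, [0.005, 0.0008, 0], [0, 0, 0]]
  ]
}}

```text
time: 18.0
tool_pos: [0.4593, -0.2252, 0.0963]
tool_rot: [0.164, 0.632, 0.744, -0.141]
contact_force: [0.3, -0.4, 0.4]
gripper_width: -0.001
grasp_force: 0.1
```

>>> {"name": "arm_command", "arguments": {
  "rows": [
    [0, [0.003, 0.0005, 0], [0, 0, 0]],
    [0, [0.004, 0.0006, 0], [0, 0, 0]],
    [0, [0.004, 0.0006, 0], [0, 0, 0]],
    [0, [0.004, 0.0006, 0], [0, 0, 0]]
  ]
}}

```text
time: 18.33
tool_pos: [0.4601, -0.225, 0.0962]
tool_rot: [0.164, 0.632, 0.744, -0.142]
contact_force: [-3.9, 0.7, 2.8]
gripper_width: -0.001
grasp_force: 2.1
```

>>> {"name": "arm_command", "arguments": {
  "rows": [
    [0, [0.003, 0.0005, 0], [0, 0, 0]],
    [0, [0.004, 0.0006, 0], [0, 0, 0]],
    [0, [0.004, 0.0006, 0], [0, 0, 0]],
    [0, [0.004, 0.0006, 0], [0, 0, 0]]
  ]
}}

```text
time: 18.67
tool_pos: [0.4607, -0.2249, 0.0962]
tool_rot: [0.163, 0.632, 0.744, -0.142]
contact_force: [-8.2, 1.2, 5.6]
gripper_width: -0.005
grasp_force: 3.9
```

>>> {"name": "arm_command", "arguments": {
  "rows": [
    [0, [0.002, 0.0003, 0], [0, 0, 0]],
    [0, [0.003, 0.0005, 0], [0, 0, 0]],
    [0, [0.003, 0.0005, 0], [0, 0, 0]],
    [0, [0.003, 0.0005, 0], [0, 0, 0]]
  ]
}}

```text
time: 19.0
tool_pos: [0.4607, -0.2249, 0.0962]
tool_rot: [0.162, 0.632, 0.744, -0.143]
contact_force: [-12.0, 2.6, 8.2]
gripper_width: -0.001
grasp_force: 5.7
```

Firm against the bar at 12 N, well below the 20 N at which it slides. I'll back off and check.

>>> {"name": "arm_command", "arguments": {
  "rows": [
    [0, [-0.02, -0.003, 0], [0, 0, 0]],
    [0, [-0.06, -0.01, 0], [0, 0, 0]],
    [0, [-0.07, 0.03, 0.1], [0, 0, 0]],
    [0, [-0.08, 0.08, 0.2], [0, 0, 0]],
    [0, [-0.09, 0.14, 0.35], [0, 0, 0]],
    [0, [-0.1, 0.25, 0.5], [0, 0, 0]],
    [0, [-0.12, 0.5, 0.6], [0, 0, 0]],
    [0, [-0.12, 0.6, 0.6], [0, 0, 0]],
    [0, [-0.12, 0.7, 0.6], [0, 0, 0]],
    [0, [-0.12, 0.8, 0.6], [0, 0, 0]],
    [0, [-0.12, 0.8, 0.6], [0, 0, 0]],
    [0, [-0.12, 0.8, 0.6], [0, 0, 0]]
  ]
}}

```text
time: 20.0
tool_pos: [0.4275, 0.0188, 0.2771]
tool_rot: [0.165, 0.63, 0.746, -0.139]
contact_force: [0.3, -0.5, -0.6]
gripper_width: 0.0
grasp_force: 0.0
```

```bash
python3 - <<'E'
from h import *
plan([175,32,9],Rpush)
f0=dict(np.load('top0.npz'))
for nm,f in(('before',f0),('after',grab('top'))):
    P=cloud(f);H,X,Y=[((P-corner)@a)*1000 for a in(n,vx,vy)]
    g=cv2.GaussianBlur(cv2.cvtColor(f['color'],cv2.COLOR_RGB2GRAY),(3,3),0).astype(float)
    k=(H>18)&(H<36)&(X>-60)&(X<-3)&(Y>20)&(Y<130);print(nm,'bar X med/1%',np.median(X[k]),np.percentile(X[k],[1,3]),'n',k.sum())
    e=[]   # bar outer (upper) edge, subpixel, onto bar top plane
    for x in range(400,421):
        a=g[170:186,x];i=np.where((a[:-1]<95)&(a[1:]>=95))[0]
        if len(i):e.append([x,170+i[-1]+(95-a[i[-1]])/(a[i[-1]+1]-a[i[-1]])])
    print(' bar outer edge x mm',np.median((onplane(f,e,n,corner@n+.03)-corner)@vx)*1000)
    if nm=='after':
        k=(H>18)&(H<34)&(X>8)&(X<180)&(Y>14)&(Y<90);print('unit',k.sum(),np.percentile(X[k],[99.5]),np.percentile(Y[k],[.5,99.5]),np.median(H[k]))
        cv2.imwrite('pics/c7.png',cv2.resize(f['color'][130:300,365:525,::-1],None,fx=3.5,fy=3.5))
E
```

```text
now [ 156.9 -115.4  276.7] F in corner [-0.2  0.2 -0.8] shift units [ 0.0689 -0.8222 -0.6007] turn units [-0.0009  0.0003 -0.0079] grip 0.0004062649793405185 0.0
before bar X med/1% -17.532967637690902 [-31.94394006 -31.37284752] n 290
 bar outer edge x mm -30.984276329130047
after bar X med/1% -17.44890683921463 [-31.98031791 -31.35575219] n 292
 bar outer edge x mm -31.39275421892418
unit 849 [146.56189711] [14.4224119  63.57120433] 26.97052708998615
```

View pics/c7.png

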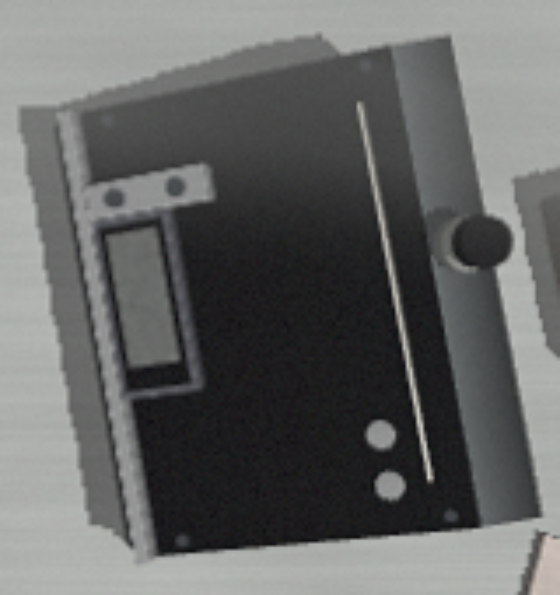

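The picture shows the unit seated in the corner, flush with the ledge and the bar. The bar is unmoved to within 0.5 mm and the arm is clear.

```bash
python3 -c "
from plant import manip
print(manip.job_done())"
```

```text
the job is handed in; nothing more can be done
None
```

I laid the long unit flat on the plate while holding it, then released it and pushed it home against the ledge and the stop bar. The bar stayed within about 0.5 mm of its start by camera, and the job is handed in with no verdict returned.

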